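# Draw the plain panel from the drawer and hold it aslant to the light

## Robot

A 7-joint arm with a two-finger parallel gripper is mounted at the origin on a cart in front of the work surface, level with it; the furniture and walls round the work are solid. World frame = base frame: x ahead of the robot, y to its left, z up, the work surface at z = 0. Lengths are in mm, angles in rad, forces in N, time in s.
With the tool pointing down it reaches from about 400 to 875 mm from the base axis. Payload 6.5 kg.
Tool frame: the origin (TCP) lies midway between the tips of the shut fingers; the grasp point (between the pads) lies manip.tcp_to_grasp behind it (manip.tcp_to_grasp is the distance from the TCP to the grasp point, in mm); z points along the fingers, y is the line along which they close (so a half turn about z gives the same grasp; the last joint's range is limited). The gripper opens to 88 mm and grips with 3 to 60 N. Pads are 18 mm wide; open, the fingers measure 123 mm over their backs; the gripper's body (75 mm by 187 mm) begins 45 mm behind the grasp point.
Start: joints at [1.151, 0.536, -0.004, 1.538, 0.003, 1.067, -0.071], TCP at [225.198, -609.734, 238.716] pointing down, gripper open.
Joint ranges: [-2.7, 2.7], [-0.37, 2.16], [-1.27, 1.26], [0.24, 2.4], [-1.31, 4.45], [0.19, 1.91], [-2.76, 2.76]. Speed limits (rad/s): [2.39, 2.39, 3.14, 3.14, 3.14, 3.14, 3.14].

## Interface

Orientations are given as a unit quaternion [x, y, z, w].
In Python, from bench import status, eyes, manip gives the robot as it stands.
- The arm moves only by the tool step_arm, never from a script. Its argument "moves" is one flat list of numbers, 5 for each row, row after row: the shift along the world's x, y, z in mm, then the turn about the world's z in rad, then the opening, from 0 (shut) to 1 (fully open). In form: [dx, dy, dz, turn, gripper, dx, dy, dz, turn, gripper, ...]. A call has exactly 8 rows; each row is the pose to reach, as a shift and turn from the pose commanded when the call began; what a row does not reach only later rows make up. A row lasts 1/10 s, in which the tool goes at most 50 mm and 8.59 degrees, less where a joint would pass 70% of its speed; a pose out of reach is approached as far as the arm can. A call with a gripper value outside its range is refused whole. The fingers move at their own pace and stop on an object; the grip force is fixed at half the most. Time passes only in rows, so rows that repeat a pose let the fingers close, or fill a call up. It gives the time, the measured TCP pose, the force, the opening and the grip force at its end, in the units of the state.
- status.get_state(): the state, without advancing time (a new reading comes with each control period).
- eyes.snapshot(name): name is "scene" or "top"; returns the picture (420x560x3 uint8, red, green, blue); there is no depth.
- eyes.get_calibration(name): a dict with "K" (3x3 intrinsics, pixels), "rvec" (rotation vector, rad) and "tvec" (3), from world to camera coordinates, as OpenCV has them. Camera axes: x right, y down, z forward; pixel columns grow to the right and rows downward; lengths in mm; the calibration is good to about 2 mm. A picture is of the moment at which its call begins. get_calibration takes no time and is no camera call.
- manip.close_job(): hands the job in; it is judged then, once.
The state is a dict: "t": time; "qpos": joint angles; "joint_vel": joint speeds; "joint_efforts": joint torques, N m; "tcp_pos": TCP position; "tcp_rot": TCP orientation; "ft_force": force on the tool from outside, world axes, zero at the start; "wrist_torque": the same for the moment, N m; "grip_width": finger opening in mm; "grip_force": force on a finger pad.
Only numpy, scipy, OpenCV 4.12 (cv2) and the standard library are available. Lean on these libraries where they do the work, as an engineer would, in place of code of your own. Each camera call takes 0.05 s, during which the arm holds its last target. There are 200 camera calls.

## Task

Pull the drawer of the little cabinet out to its stop and draw the tallest panel, the bare metal one with the hanging hole, up out of its slot in the rack inside. Lean it over to about 45 degrees, halfway between upright and flat (in whichever direction suits), and hold it there still, wholly above the height of the cabinet's top and clear of everything, finishing with it still in the gripper. Leave the drawer pulled out, the two shorter panels standing in their slots and the things on the bench where they are.

Things in the scene. Friction and masses are not known exactly. Their poses are not given: they have to be found in the camera images.
- cabinet: low grey bench cabinet with one drawer, 200 deep (x) x 170 wide (y) x 140 mm high, fixed to the bench; the white drawer front is 12 mm thick and stands proud of it, at x = -0.112 to -0.100. Origin: centre of the underside; its front faces its own -x. Its place and heading on the bench vary
- drawer (a joint): how far the drawer is pulled out (m), 0 = shut, 0.11 = at its stop; it slides along the cabinet's -x, with about 2 N of friction, and stays where it is left. The drawer's floor is 20, its sides 60, its front 128 mm above the bench; the rack's middle lies 45 mm behind the inner face of the front
- drawer_handle (a point): middle of the drawer's bar handle; moves with the drawer. The round bar is 10 mm thick and runs 90 mm along the cabinet's y, 105 mm above the bench (35 mm below the cabinet's top). Its middle line is 42 mm in front of the drawer front. x points into the cabinet, z up
- drawer_rack (a point): middle of the upper face (50 mm above the bench) of the black rack in the drawer; moves with it, axes like the cabinet's. Three slots in a row at y = -0.048, 0, 0.048, each 36 (y) x 10 (x) x 30 mm deep, about 1 mm play; a panel stands in each, broad faces to the cabinet's front and back; which is where varies. Shut, it is under the top; at the stop, 65 mm in front of the cabinet's body, free above
- plain_panel: the panel to draw out: bare aluminium plate 34 wide (y) x 92 tall (z) x 8 mm thick (x), about 0.07 kg, with an 8 mm hanging hole 9 mm below its top edge. Standing in the rack its top is 112 mm above the bench, 22 mm higher than its neighbours'. Origin: middle of the foot's edge on one broad face, the plate lying at x = 0 to 8 mm; z runs up along its length to the top, x is square to the broad faces (both faces alike)
- plain_panel_foot (a point): centre of the plain panel's foot (lower end)
- plain_panel_top (a point): centre of the plain panel's top end, 92 mm from the foot
- coated_panel_1: shorter wooden panel with a painted face, 34 wide x 70 tall x 8 mm, 0.04 kg, to be left standing in its slot; top 90 mm above the bench. Origin: middle of its back face; y runs up along its length, z is square to the painted face
- coated_panel_2: shorter wooden panel with a painted face, 34 wide x 70 tall x 8 mm, 0.04 kg, to be left standing in its slot; top 90 mm above the bench. Origin: middle of its back face; y runs up along its length, z is square to the painted face
- jar: bystander, to be left alone: small jar with a screw lid, 51 mm across, 70 high. Origin: centre of the underside
- applicator: bystander, to be left alone: steel cube film applicator 44x44x42 mm. Origin: centre of the underside
- tape: bystander, to be left alone: roll of tape lying flat, 80 mm across, 19 high. Origin: centre of the underside
- weight: bystander, to be left alone: balance weight with a knob, 38 mm across, 36 high. Origin: centre of the underside
- closed_tin: bystander, to be left alone: closed paint tin, 70 mm across, 82 high. Origin: centre of the underside

How it is judged (in metres and radians):
On the way, in this order (a step that is already met when the one before it is completed fails the run):
1. the drawer is pulled out to its stop (within 6 mm) (value of joint drawer above 0.104 m), for 0.2 s.
2. the plain panel is drawn up out of its slot, held by the fingers (z of plain_panel_foot in the frame of drawer_rack above 0.005 m and contact force between the fingers and plain_panel above 1 N), for 0.2 s.
At the end, for the whole second after the job is handed in: Plain panel held still by the fingers, leaning 30 to 60 degrees from upright, top end up, both ends over 140 mm above the bench, clear of cabinet and drawer; drawer still at least 90 mm out; both shorter panels standing in their slots (within 14 degrees of upright) (height (world z) of each of plain_panel_foot, plain_panel_top above 0.14 m and angle between plain_panel's own z axis and vertical between 0.524 and 1.047 rad and contact force between the fingers and plain_panel above 1 N and contact force between plain_panel and cabinet below 0.1 N and linear speed of plain_panel below 0.03 m/s and angular speed of plain_panel below 0.2 rad/s and value of joint drawer above 0.09 m and angle between each of coated_panel_1, coated_panel_2's own y axis and vertical below 0.25 rad and z of each of coated_panel_1, coated_panel_2 in the frame of drawer_rack below 0.02 m and x of coated_panel_1 in the frame of drawer_rack between -0.03 and 0.03 m and x of coated_panel_2 in the frame of drawer_rack between -0.03 and 0.03 m); the arm keeps its last pose, push and grip.
It fails at once if a bystander on the bench is shifted by more than 20 mm (distance of any of jar, applicator, tape, weight, closed_tin from where it was at the start of the episode above 0.02 m).
It fails at once if shorter panel 1 is pulled up out of its slot or knocked over (angle between coated_panel_1's own y axis and vertical above 0.4 rad or z of coated_panel_1 in the frame of drawer_rack above 0.025 m).
It fails at once if shorter panel 2 is pulled up out of its slot or knocked over (angle between coated_panel_2's own y axis and vertical above 0.4 rad or z of coated_panel_2 in the frame of drawer_rack above 0.025 m).
It also fails if it takes over 54 s, if anything falls off the work surface, if the arm or the gripper's body presses on something with over 40 N, if the wrist force passes 120 N, or if a joint passes its speed limit or range.

## Working session

There is one attempt and no reset: what is moved stays moved. The work goes in short steps, Python scripts to look and compute and a tool call to move; the robot and the scene stay as the last step left them, time stands still between calls to the robot, and variables do not carry over. Pictures are saved under pics/ and viewed, at most 10 in all, crops included, and the job is handed in when it is done.

Besides the shell and the picture viewer there is one more tool, called after "Emit:" as name(argument=value, ...) on one line, values as JSON. step_arm: Moves the arm, as the interface text tells. Its arguments: {"type":"object","properties":{"moves":{"type":"array"}},"required":["moves"]}

```bash
mkdir -p pics; ls
python3 - <<'E'
from bench import status,eyes,manip
import cv2,numpy as np
for n in("scene","top"):
    im=eyes.snapshot(n); cv2.imwrite(f"pics/{n}0.png",im[:,:,::-1])
    c=eyes.get_calibration(n); R=cv2.Rodrigues(np.array(c["rvec"],float))[0]; print(n,c["K"],"cam pos",-R.T@np.array(c["tvec"]).ravel(),R.round(3))
print(manip.tcp_to_grasp,status.get_state())
E
```

```text
pics
scene [[389.07827922   0.         277.708713  ]
 [  0.         389.07827922 209.1064796 ]
 [  0.           0.           1.        ]] cam pos [ 785.84296783  406.95749505 1140.08488802] [[-0.92   0.392 -0.001]
 [ 0.334  0.782 -0.526]
 [-0.206 -0.484 -0.85 ]]
top [[427.49717801   0.         281.48954721]
 [  0.         427.49717801 211.74230686]
 [  0.           0.           1.        ]] cam pos [ 308.68644619 -177.09109948 1358.89372684] [[-0.011 -1.    -0.008]
 [-0.984  0.012 -0.176]
 [ 0.176  0.006 -0.984]]
18.700000000000003 {'t': 0.1, 'qpos': array([ 1.1507915 ,  0.53706619, -0.00442016,  1.53871577,  0.00258639,
        1.06732214, -0.07117247]), 'joint_vel': array([-0.00059881, -0.00433042,  0.00211338, -0.00341664,  0.00015583,
       -0.00106803,  0.00045606]), 'joint_efforts': array([ 2.90385142e-03, -5.72082424e+01,  9.94331650e-01, -2.52233452e+01,
       -5.61028300e-02,  1.34515733e-02,  2.55967126e-05]), 'tcp_pos': array([ 225.00331943, -609.24805219,  237.96539549]), 'tcp_rot': array([ 9.84386506e-01,  1.76018863e-01, -1.85921073e-04, -7.29547955e-04]), 'ft_force': array([ 0.772724  , -1.00601772, -0.00968255]), 'wrist_torque': array([ 0.02316945,  0.04633498, -0.01554207]), 'grip_force': 0.0, 'grip_width': 88.1343942325777}
```

View pics/scene0.png

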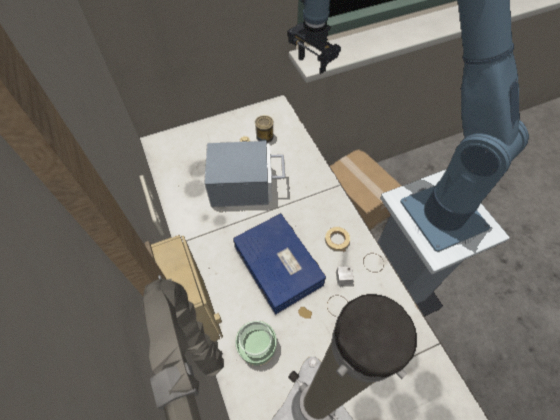

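View pics/top0.png

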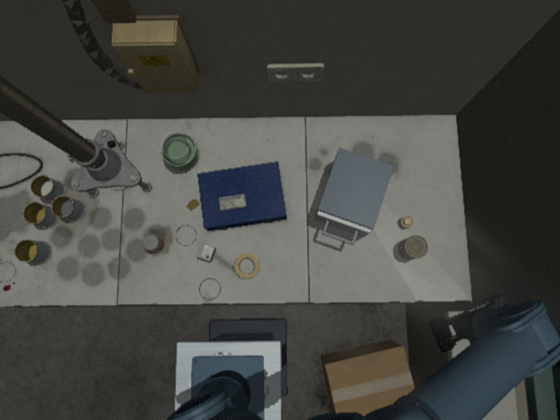

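The cabinet is at about (350,190) in the top view with its handle near (335,235). It is slightly turned, and the tin and weight are to its right. I'll measure it by its colour mask.

```bash
cat > h.py <<'E'
import cv2,numpy as np
from bench import status,eyes,manip
def cal(n):
    c=eyes.get_calibration(n);return np.array(c["K"]),cv2.Rodrigues(np.array(c["rvec"],float))[0],np.array(c["tvec"],float).ravel()
def ray(n,uv,z):
    K,R,t=cal(n); o=-R.T@t; uv=np.atleast_2d(uv).astype(float)
    d=(R.T@np.linalg.inv(K)@np.c_[uv,np.ones(len(uv))].T).T
    return o+d*((z-o[2])/d[:,2])[:,None]
def proj(n,P):
    K,R,t=cal(n); p=(R@np.atleast_2d(P).astype(float).T).T+t; p=p@K.T; return p[:,:2]/p[:,2:]
def crop(n,name,x0,y0,w,h,s,im=None,pts=None):
    im=eyes.snapshot(n) if im is None else im
    c=cv2.resize(im[y0:y0+h,x0:x0+w],None,fx=s,fy=s,interpolation=cv2.INTER_CUBIC)[:,:,::-1].copy()
    if pts is not None:
        for p in proj(n,pts): cv2.circle(c,(int((p[0]-x0+.5)*s),int((p[1]-y0+.5)*s)),2,(0,0,255),-1)
    cv2.imwrite("pics/"+name,c); return im
E
python3 - <<'E'
from h import *
im=cv2.cvtColor(cv2.imread("pics/top0.png"),cv2.COLOR_BGR2RGB)
hsv=cv2.cvtColor(im,cv2.COLOR_RGB2HSV)
print(hsv[190,355],hsv[160,360],hsv[205,335],hsv[130,350],hsv[218,345])
m=((abs(hsv[...,0].astype(int)-int(hsv[190,355,0]))<12)&(hsv[...,1]>35)&(hsv[...,2]>60)).astype(np.uint8)
m[:,:300]=0;m[:,430:]=0;m[280:]=0
m=cv2.morphologyEx(m,cv2.MORPH_OPEN,np.ones((3,3)))
c=max(cv2.findContours(m,0,1)[0],key=cv2.contourArea)
print(cv2.contourArea(c),cv2.approxPolyDP(c,4,True).reshape(-1,2).tolist())
p=ray("top",c.reshape(-1,2),140)[:,:2].astype(np.float32)
r=cv2.minAreaRect(p);print(r,cv2.boxPoints(r))
crop("top","c1.png",290,130,150,140,4,im)
E
```

```text
[104  31 106] [101  34 106] [ 99  32 105] [ 39  14 126] [100  32  95]Traceback (most recent call last):
  File "<stdin>", line 8, in <module>
ValueError: max() iterable argument is empty
```

Run:
```python
from h import *
im=cv2.cvtColor(cv2.imread("pics/top0.png"),cv2.COLOR_BGR2RGB)
hsv=cv2.cvtColor(im,cv2.COLOR_RGB2HSV)
m=((abs(hsv[...,0].astype(int)-102)<12)&(hsv[...,1]>24)&(hsv[...,2]>98)).astype(np.uint8)
m[:,:300]=0;m[:,430:]=0;m[280:]=0
m=cv2.morphologyEx(m,cv2.MORPH_OPEN,np.ones((3,3)))
c=max(cv2.findContours(m,0,1)[0],key=cv2.contourArea)
print(cv2.contourArea(c),cv2.approxPolyDP(c,4,True).reshape(-1,2).tolist())
p=ray("top",c.reshape(-1,2),140)[:,:2].astype(np.float32)
r=cv2.minAreaRect(p);print(r,cv2.boxPoints(r))
crop("top","c1.png",290,130,150,140,4,im)
```

```text
3469.5 [[340, 149], [319, 208], [363, 223], [376, 215], [392, 166]]
((597.0576171875, -388.0062255859375), (165.4691619873047, 195.7093048095703), 69.1117935180664) [[ 476.13553 -430.41367]
 [ 658.9824  -500.19296]
 [ 717.97974 -345.5988 ]
 [ 535.1328  -275.8195 ]]
```

View pics/c1.png

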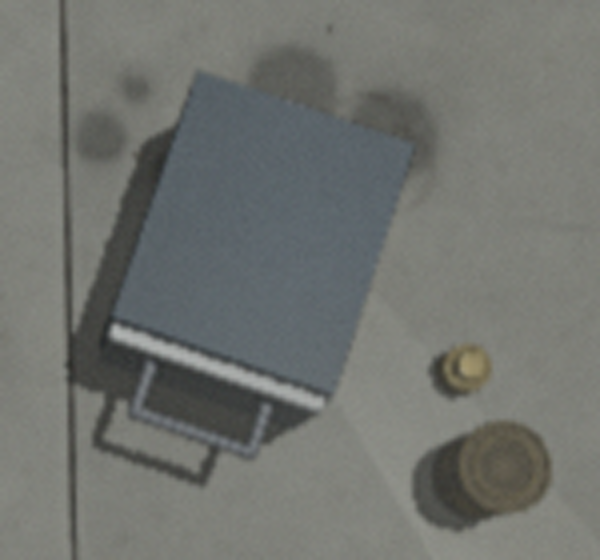

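The crop shows the cabinet's top corners at (200,72), (413,147), (332,393) and (112,322), and the handle bar from (135,413) to (253,455). I'll get the heading and handle position from these.

Run:
```python
from h import *
f=lambda a:(np.array(a,float)/4+[290-.5,130-.5])
P=ray("top",f([[200,72],[413,147],[332,393],[112,322]]),140)[:,:2]
for i in range(4):
    d=P[(i+1)%4]-P[i];print(np.linalg.norm(d),np.degrees(np.arctan2(d[1],d[0])))
print("centre",P.mean(0))
H=ray("top",f([[135,413],[253,455],[194,434]]),107)[:,:2];d=H[0]-H[1];print(H,np.linalg.norm(d),np.degrees(np.arctan2(d[1],d[0]))-90)
print("weight,tin",ray("top",f([[470,362],[508,466]]),[36,82][1]))
K=(P.mean(0)-H[2]);print(np.linalg.norm(K),np.degrees(np.arctan2(K[1],K[0])))
# predicted model overlay in the scene view
th=np.radians(-20.);c,s=np.cos(th),np.sin(th)
C=P.mean(0)
pts=[[C[0]+c*x-s*y,C[1]+s*x+c*y,z] for x,y,z in [(-100,85,140),(-100,-85,140),(100,85,140),(100,-85,140),(-154,45,105),(-154,-45,105),(-154,0,105)]]
im=eyes.snapshot("scene");crop("scene","c2.png",190,110,120,120,5,im,pts)
for q in pts:print(np.round(q))
a=np.array(status.get_state()["tcp_rot"]);from scipy.spatial.transform import Rotation as Ro
print(Ro.from_quat(a).as_matrix().round(3))
```

```text
165.8401832129563 -111.13954094666035
194.43961219874785 159.3943030758929
165.50540442075018 71.02732037858082
200.70168523765923 -20.492990728668556
centre [ 595.67041758 -387.22690377]
[[ 467.72735411 -292.08775743]
 [ 435.6764952  -377.640982  ]
 [ 451.66286101 -334.96864214]] 91.35979307734293 -20.53748909338036
weight,tin [[ 506.539952   -547.92418518   82.        ]
 [ 427.7051141  -571.28393991   82.        ]]
153.19628669900683 -19.945103055626603
[ 531. -273.  140.]
[ 473. -433.  140.]
[ 719. -342.  140.]
[ 661. -501.  140.]
[ 466. -292.  105.]
[ 436. -377.  105.]
[ 451. -335.  105.]
[[ 0.938  0.347 -0.001]
 [ 0.347 -0.938  0.001]
 [-0.    -0.001 -1.   ]]
```

View pics/c2.png

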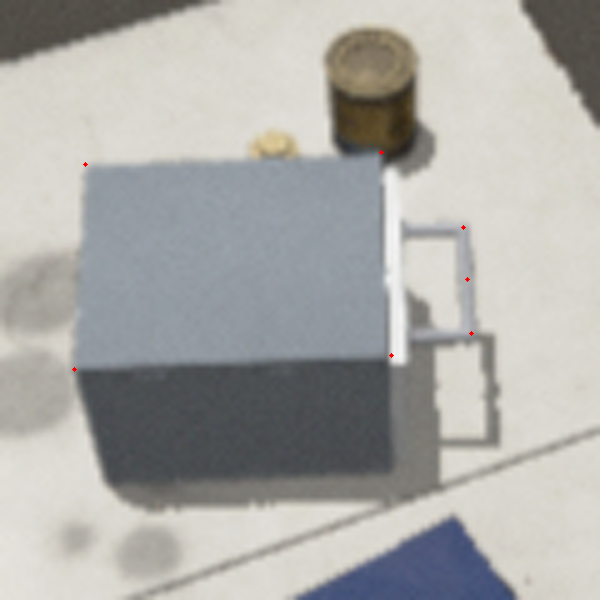

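The overlay fits well: heading is about -20.3° and the handle is at about (451,-334.5). Next I'll move above the handle with the fingers closing along the pull direction.

Emit:
step_arm(moves=[28, 34, 0, 0.11, 0.36, 56, 69, 0, 0.22, 0.36, 85, 103, 0, 0.33, 0.36, 113, 138, 0, 0.44, 0.36, 141, 172, 0, 0.55, 0.36, 170, 206, 0, 0.66, 0.36, 198, 241, 0, 0.77, 0.36, 226, 275, 0, 0.862, 0.36])

```text
t: 0.95
tcp_pos: [451.9, -333.1, 238.6]
tcp_rot: [0.82, 0.573, -0.0, -0.0]
ft_force: [0.6, -0.4, 0.0]
grip_width: 32.0
grip_force: 0.0
```

Emit:
step_arm(moves=[0, 0, -20, 0, 0.36, 0, 0, -50, 0, 0.36, 0, 0, -80, 0, 0.36, 0, 0, -80, 0, 0.36, 0, 0, -80, 0, 0.36, 0, 0, -80, 0, 0.36, 0, 0, -80, 0, 0.36, 0, 0, -80, 0, 0.36])

```text
t: 1.75
tcp_pos: [451.7, -335.2, 159.8]
tcp_rot: [0.821, 0.571, 0.0, 0.001]
ft_force: [-0.1, -0.5, 0.1]
grip_width: 31.6
grip_force: 0.0
```

Emit:
step_arm(moves=[0, 0, -15, 0, 0.36, 0, 0, -30, 0, 0.36, 0, 0, -45, 0, 0.36, 0, 0, -60, 0, 0.36, 0, 0, -71, 0, 0.36, 0, 0, -71, 0, 0.36, 0, 0, -71, 0, 0.1, 0, 0, -71, 0, 0])

```text
t: 2.55
tcp_pos: [451.7, -335.0, 88.2]
tcp_rot: [0.821, 0.571, 0.0, 0.001]
ft_force: [0.2, 0.2, -0.5]
grip_width: 17.7
grip_force: 0.0
```

Emit:
step_arm(moves=[0, 0, 0, 0, 0, 0, 0, 0, 0, 0, 0, 0, 0, 0, 0, 0, 0, 0, 0, 0, -5, 2, 0, 0, 0, -10, 4, 0, 0, 0, -15, 6, 0, 0, 0, -20, 7, 0, 0, 0])

```text
t: 3.35
tcp_pos: [431.3, -327.5, 88.3]
tcp_rot: [0.821, 0.571, 0.0, 0.0]
ft_force: [2.8, 1.0, 6.3]
grip_width: 8.7
grip_force: 30.1
```

Emit:
step_arm(moves=[-11, 4, 0, 0, 0, -22, 8, 0, 0, 0, -33, 12, 0, 0, 0, -44, 16, 0, 0, 0, -55, 20, 0, 0, 0, -66, 24, 0, 0, 0, -75, 28, 0, 0, 0, -80, 30, 0, 0, 0])

```text
t: 4.15
tcp_pos: [350.2, -297.2, 88.2]
tcp_rot: [0.821, 0.571, -0.0, 0.0]
ft_force: [2.2, -0.2, 7.2]
grip_width: 8.2
grip_force: 30.1
```

Emit:
step_arm(moves=[-3, 1, 0, 0, 0, -6, 2, 0, 0, 0, -8, 3, 0, 0, 0, -8, 3, 0, 0, 0, -8, 3, 0, 0, 0, -8, 3, 0, 0, 0, -8, 3, 0, 0, 0, -8, 3, 0, 0, 0])

```text
t: 4.95
tcp_pos: [349.6, -297.0, 88.5]
tcp_rot: [0.82, 0.572, 0.004, 0.006]
ft_force: [19.8, -8.9, -18.5]
grip_width: 8.7
grip_force: 29.9
```

The drawer is against its stop: the force rose and it travelled about 109 mm. I'll let go, rise and move aside to look.

Emit:
step_arm(moves=[7, -2, 0, 0, 0, 7, -2, 0, 0, 0.3, 7, -2, 0, 0, 0.36, 7, -2, 0, 0, 0.36, 7, -2, 0, 0, 0.36, 7, -2, 20, 0, 0.36, 7, -2, 50, 0, 0.36, 7, -2, 90, 0, 0.36])

```text
t: 5.75
tcp_pos: [348.7, -295.6, 177.4]
tcp_rot: [0.821, 0.571, -0.001, -0.002]
ft_force: [-0.2, -0.7, 0.0]
grip_width: 31.5
grip_force: 0.0
```

Emit:
step_arm(moves=[0, 20, 30, 0, 0.36, 0, 50, 70, 0, 0.36, 0, 90, 80, 0, 0.36, 0, 130, 80, 0, 0.36, 0, 170, 80, 0, 0.36, 0, 200, 80, 0, 0.36, 0, 200, 80, 0, 0.36, 0, 200, 80, 0, 0.36])

```text
t: 6.55
tcp_pos: [349.7, -96.7, 257.6]
tcp_rot: [0.82, 0.572, -0.0, 0.0]
ft_force: [0.3, -1.9, -0.5]
grip_width: 31.8
grip_force: 0.0
```

Run:
```python
from h import *
a=eyes.snapshot("top");b=eyes.snapshot("scene")
A=cv2.resize(a[165:275,280:410],None,fx=3,fy=3,interpolation=2);B=cv2.resize(b[120:230,240:370],None,fx=3,fy=3,interpolation=2)
np.savez("im.npz",a=a,b=b)
cv2.imwrite("pics/open.png",np.hstack([A,B])[:,:,::-1]);print(status.get_state()["tcp_pos"])
```

```text
[349.91207927 -97.65214561 257.55354841]
```

View pics/open.png

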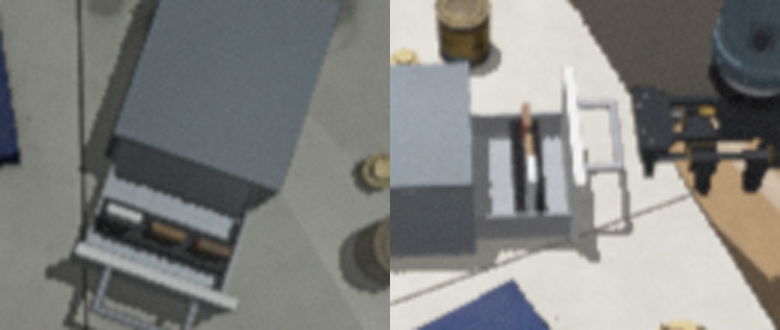

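The open view shows the bright metal panel in the left slot (+y), at crop pixel (124,213), with the wooden ones to its right. I'll measure its top.

Run:
```python
from h import *
a=np.load("im.npz")["a"];g=cv2.cvtColor(a,cv2.COLOR_RGB2GRAY)
s=g[165+63:165+80,280+32:280+50];print(s)
m=np.zeros_like(g);m[230:242,312:330]=(g[230:242,312:330]>105)
ys,xs=np.nonzero(m);print(list(zip(xs,ys))[:60])
print(ray("top",[[321.3,235.8]],112),proj("top",[[458,-285.5,112]]))
```

```text
[[ 66  77 117 143 145 146 145 142 142 144 145 143 142 143 148 150 146 134]
 [ 66  83 128 141 144 146 147 147 143 142 143 141 141 146 148 149 149 146]
 [ 71  86 115 110 124 137 141 144 145 146 144 143 144 146 150 149 148 150]
 [ 79 101  89  70  80  93 104 120 136 140 142 144 145 149 147 148 147 146]
 [ 83 117  78  56  83  90  83  83  90 105 122 134 140 148 151 149 151 147]
 [ 90 107  68  73 132 149 130 104  90  81  83  94 105 127 141 144 146 147]
 [106  92  57  89 153 175 170 159 149 127 100  86  79  87 101 112 128 140]
 [112  76  46  76 127 155 167 171 172 166 156 148 127  99  89  77  86 106]
 [ 83  55  40  55  82 103 118 131 154 167 172 172 169 158 143  90  53  64]
 [ 46  33  37  45  57  62  66  79 104 124 132 152 169 175 167 102  52  50]
 [ 33  26  30  30  43  50  48  57  67  76  83 105 129 148 130  81  53  45]
 [ 30  22  26  23  32  35  32  42  49  56  55  62  81  94  88  57  45  38]
 [ 31  24  32  28  21  29  32  31  38  39  41  50  55  53  55  55  51  38]
 [ 34  28  32  39  29  24  29  28  28  27  29  40  46  51  49  49  38  34]
 [ 70  50  39  31  29  23  21  24  27  32  46  53 
[... 1472 characters left out ...]
 np.int64(233)), (np.int64(326), np.int64(233)), (np.int64(327), np.int64(233)), (np.int64(328), np.int64(233)), (np.int64(329), np.int64(233)), (np.int64(312), np.int64(234)), (np.int64(316), np.int64(234)), (np.int64(317), np.int64(234)), (np.int64(318), np.int64(234)), (np.int64(319), np.int64(234)), (np.int64(320), np.int64(234)), (np.int64(321), np.int64(234)), (np.int64(327), np.int64(234)), (np.int64(328), np.int64(234)), (np.int64(329), np.int64(234)), (np.int64(312), np.int64(235)), (np.int64(316), np.int64(235)), (np.int64(317), np.int64(235)), (np.int64(318), np.int64(235)), (np.int64(319), np.int64(235))]
[[ 458.16173697 -285.66193069  112.        ]] [[321.24625298 235.85552898]]
```

Emit:
step_arm(moves=[18, -31, 0, 0, 0.36, 36, -63, 0, 0, 0.36, 54, -94, 0, 0, 0.36, 72, -126, 0, 0, 0.36, 90, -157, 0, 0, 0.36, 108, -189, -20, 0, 0.36, 108, -189, -60, 0, 0.36, 108, -189, -100, 0, 0.36])

```text
t: 7.45
tcp_pos: [458.0, -288.6, 156.2]
tcp_rot: [0.822, 0.569, -0.0, 0.001]
ft_force: [0.2, 0.2, 0.0]
grip_width: 31.4
grip_force: 0.0
```

Emit:
step_arm(moves=[0, 0, -15, 0, 0.36, 0, 0, -30, 0, 0.36, 0, 0, -45, 0, 0.36, 0, 0, -60, 0, 0.36, 0, 0, -72, 0, 0.36, 0, 0, -72, 0, 0.36, 0, 0, -72, 0, 0.36, 0, 0, -72, 0, 0.36])

```text
t: 8.25
tcp_pos: [458.7, -286.0, 86.4]
tcp_rot: [0.821, 0.571, 0.0, 0.001]
ft_force: [-0.4, -0.1, 0.3]
grip_width: 31.8
grip_force: 0.0
```

Emit:
step_arm(moves=[0, 0, 0, 0, 0.2, 0, 0, 0, 0, 0.1, 0, 0, 0, 0, 0.05, 0, 0, 0, 0, 0, 0, 0, 0, 0, 0, 0, 0, 0, 0, 0, 0, 0, 0, 0, 0, 0, 0, 0, 0, 0])

```text
t: 9.05
tcp_pos: [458.5, -285.9, 85.9]
tcp_rot: [0.821, 0.571, 0.0, 0.0]
ft_force: [-1.1, -0.3, 2.5]
grip_width: 8.1
grip_force: 30.0
```

Emit:
step_arm(moves=[0, 0, 6, 0, 0, 0, 0, 12, 0, 0, 0, 0, 20, 0, 0, 0, 0, 30, 0, 0, 0, 0, 42, 0, 0, 0, 0, 56, 0, 0, 0, 0, 70, 0, 0, 0, 0, 80, 0, 0])

```text
t: 9.85
tcp_pos: [458.6, -286.0, 167.5]
tcp_rot: [0.821, 0.571, 0.0, 0.001]
ft_force: [-0.3, -0.3, -1.1]
grip_width: 7.9
grip_force: 30.0
```

Emit:
step_arm(moves=[0, 0, 15, 0, 0, 0, 0, 30, 0, 0, 0, 0, 45, 0, 0, 0, 0, 60, 0, 0, 0, 0, 60, 0, 0, 0, 0, 60, 0, 0, 0, 0, 60, 0, 0, 0, 0, 60, 0, 0])

```text
t: 10.65
tcp_pos: [457.7, -285.5, 224.9]
tcp_rot: [0.821, 0.571, -0.0, -0.001]
ft_force: [-0.1, 0.6, -0.9]
grip_width: 7.5
grip_force: 30.0
```

Run:
```python
from h import *
print(status.get_state()["qpos"])
```

```text
[ 0.76534366  0.3923126  -0.36724936  1.82809113  0.16898576  0.95329406
 -0.02978528]
```

Emit:
step_arm(moves=[0, 0, 0, -0.13, 0, 0, 0, 0, -0.26, 0, 0, 0, 0, -0.39, 0, 0, 0, 0, -0.52, 0, 0, 0, 0, -0.65, 0, 0, 0, 0, -0.78, 0, 0, 0, 0, -0.78, 0, 0, 0, 0, -0.78, 0])

```text
t: 11.45
tcp_pos: [458.0, -285.5, 225.3]
tcp_rot: [0.976, 0.218, -0.0, -0.0]
ft_force: [0.8, -0.1, 0.5]
grip_width: 7.7
grip_force: 30.0
```

Finish the turn, then descend to TCP z of about 171, with the panel edge-on to the cabinet front.

Emit:
step_arm(moves=[0, 0, 0, -0.13, 0, 0, 0, 0, -0.26, 0, 0, 0, 0, -0.39, 0, 0, 0, 0, -0.52, 0, 0, 0, 0, -0.65, 0, 0, 0, 0, -0.78, 0, 0, 0, 0, -0.79, 0, 0, 0, 0, -0.79, 0])

```text
t: 12.25
tcp_pos: [458.2, -285.6, 225.6]
tcp_rot: [0.985, -0.174, -0.0, -0.0]
ft_force: [0.1, 0.2, 0.2]
grip_width: 8.1
grip_force: 30.0
```

Emit:
step_arm(moves=[0, 0, -10, 0, 0, 0, 0, -20, 0, 0, 0, 0, -30, 0, 0, 0, 0, -40, 0, 0, 0, 0, -54, 0, 0, 9, -3, -54, 0, 0, 19, -7, -54, 0, 0, 28, -10, -54, 0, 0])

```text
t: 13.05
tcp_pos: [487.9, -296.4, 172.2]
tcp_rot: [0.984, -0.176, 0.001, 0.0]
ft_force: [-0.6, 0.0, -0.1]
grip_width: 7.6
grip_force: 30.0
```

Run:
```python
from h import *
a=eyes.snapshot("top");b=eyes.snapshot("scene")
A=cv2.resize(a[165:275,280:410],None,fx=3,fy=3,interpolation=2);B=cv2.resize(b[100:210,240:370],None,fx=3,fy=3,interpolation=2)
cv2.imwrite("pics/turned.png",np.hstack([A,B])[:,:,::-1]);s=status.get_state();print(s["tcp_pos"],s["qpos"])
```

```text
[ 488.44895474 -296.28975899  172.29980837] [ 0.50364215  0.48350381 -0.0485454   1.80835936  0.02973461  0.8479384
 -1.48327544]
```

View pics/turned.png

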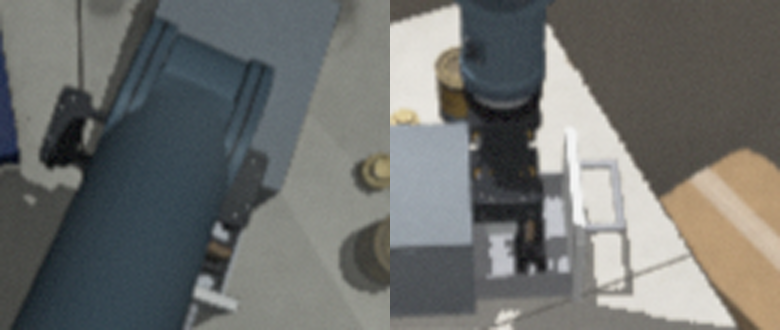

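The drawer is still out, but the gripper hides the panel. I'll push on into the cabinet's top edge and watch the force.

Emit:
step_arm(moves=[5, -2, 0, 0, 0, 10, -4, 0, 0, 0, 14, -5, 0, 0, 0, 18, -7, 0, 0, 0, 22, -8, 0, 0, 0, 26, -10, 0, 0, 0, 30, -11, 0, 0, 0, 34, -13, 0, 0, 0])

```text
t: 13.95
tcp_pos: [517.6, -308.0, 171.4]
tcp_rot: [0.984, -0.176, -0.003, -0.001]
ft_force: [-6.9, 5.7, 5.4]
grip_width: 7.9
grip_force: 30.0
```

Emit:
step_arm(moves=[4, -1, 0, 0, 0, 8, -3, 0, 0, 0, 12, -4, 0, 0, 0, 16, -6, 0, 0, 0, 19, -7, 0, 0, 0, 22, -8, 0, 0, 0, 25, -9, 0, 0, 0, 25, -9, 0, 0, 0])

```text
t: 14.75
tcp_pos: [543.0, -317.2, 170.8]
tcp_rot: [0.984, -0.176, -0.003, -0.001]
ft_force: [-5.5, 2.2, 2.3]
grip_width: 8.0
grip_force: 30.0
```

Emit:
step_arm(moves=[-5, 2, 8, 0, 0, -10, 4, 18, 0, 0, -18, 7, 30, 0, 0, -30, 11, 45, 0, 0, -42, 15, 60, 0, 0, -54, 20, 75, 0, 0, -60, 22, 90, 0, 0, -60, 22, 90, 0, 0])

```text
t: 15.55
tcp_pos: [485.9, -296.5, 264.9]
tcp_rot: [0.984, -0.176, 0.002, 0.001]
ft_force: [1.1, -0.4, -0.9]
grip_width: 7.6
grip_force: 30.0
```

Emit:
step_arm(moves=[0, 15, 0, 0.13, 0, 0, 40, 0, 0.26, 0, 0, 70, 0, 0.39, 0, 0, 100, 0, 0.52, 0, 0, 125, 0, 0.65, 0, 0, 140, 0, 0.78, 0, 0, 140, 0, 0.78, 0, 0, 140, 0, 0.78, 0])

```text
t: 16.35
tcp_pos: [485.4, -156.4, 261.6]
tcp_rot: [0.978, 0.21, 0.0, 0.0]
ft_force: [0.6, -0.2, -1.1]
grip_width: 8.0
grip_force: 30.0
```

Run:
```python
from h import *
a=eyes.snapshot("top");b=eyes.snapshot("scene")
p=status.get_state()["tcp_pos"];u=proj("scene",[p])[0].astype(int);v=proj("top",[p])[0].astype(int);print(p,u,v)
f=lambda i,c:cv2.resize(i[c[1]-65:c[1]+65,c[0]-65:c[0]+65],None,fx=3,fy=3,interpolation=2)
np.savez("im2.npz",a=a,b=b)
cv2.imwrite("pics/lean.png",np.hstack([f(a,v),f(b,u)])[:,:,::-1])
```

```text
[ 485.19775092 -157.16023045  261.59097418] [297 180] [276 219]
```

View pics/lean.png

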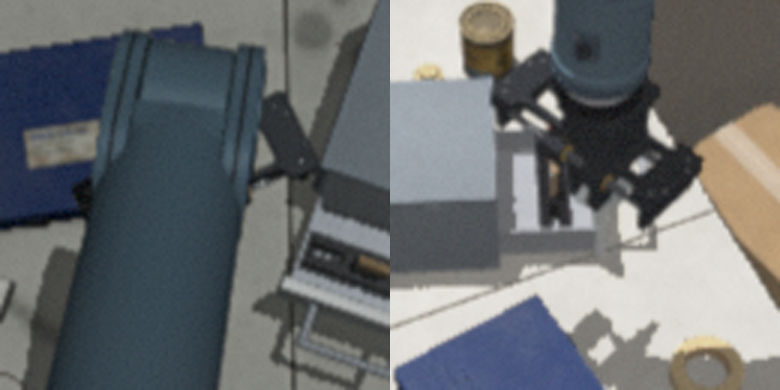

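The gripper still hides the panel. I'll turn it so the scene camera sees the lean.

Emit:
step_arm(moves=[0, 0, 0, -0.13, 0, 0, 0, 0, -0.26, 0, 0, 0, 0, -0.39, 0, 0, 0, 0, -0.52, 0, 0, 0, 0, -0.65, 0, 0, 0, 0, -0.78, 0, 0, 0, 0, -0.91, 0, 0, 0, 0, -1.04, 0])

```text
t: 17.25
tcp_pos: [485.2, -157.0, 261.6]
tcp_rot: [0.952, -0.307, 0.0, 0.0]
ft_force: [-0.0, -0.5, -1.0]
grip_width: 7.7
grip_force: 30.0
```

Emit:
step_arm(moves=[0, 0, 0, -0.13, 0, 0, 0, 0, -0.26, 0, 0, 0, 0, -0.39, 0, 0, 0, 0, -0.5, 0, 0, 0, 0, -0.5, 0, 0, 0, 0, -0.5, 0, 0, 0, 0, -0.5, 0, 0, 0, 0, -0.5, 0])

```text
t: 18.05
tcp_pos: [485.2, -155.9, 261.7]
tcp_rot: [0.849, -0.528, -0.0, 0.0]
ft_force: [0.4, 0.5, -0.7]
grip_width: 7.6
grip_force: 30.0
```

Run:
```python
from h import *
b=eyes.snapshot("scene");st=status.get_state()
p=st["tcp_pos"];u=proj("scene",[p])[0].astype(int);print(p,u,st["qpos"][6],st["tcp_rot"])
x0,y0=u[0]-60,u[1]-50
from scipy.spatial.transform import Rotation as Ro
R=Ro.from_quat(st["tcp_rot"]).as_matrix();h=R[:,0]
G=p+[0,0,18.7]; pts=[]
for L in(30,45,60):
    l=np.radians(L)
    for sgn in(1,):
        d=sgn*np.sin(l)*h; pts.append(G+84.7*(d+[0,0,-np.cos(l)]));pts.append(G+84.7*(-d+[0,0,-np.cos(l)]))
print(h)
for q in pts: print(np.round(q),((proj("scene",[q])[0]-[x0,y0]+.5)*5).round())
crop("scene","lean2.png",x0,y0,120,110,5,b)
```

```text
[ 485.18321256 -155.89008471  261.70250777] [297 180] -2.4640379778002557 [ 8.48962701e-01 -5.28452771e-01 -2.06083270e-06 -1.94509669e-06]
[ 4.41475337e-01 -8.97273385e-01 -5.55492366e-06]
[ 504. -194.  207.] [247. 274.]
[ 466. -118.  207.] [361. 353.]
[ 512. -210.  221.] [225. 245.]
[ 459. -102.  221.] [387. 357.]
[ 518. -222.  238.] [207. 214.]
[453. -90. 238.] [408. 353.]
```

View pics/lean2.png

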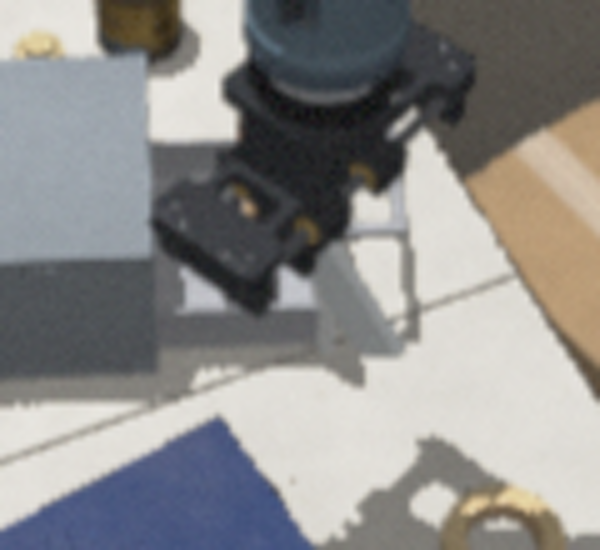

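The picture shows the panel leaning below the gripper, its foot edge around (352,352) to (406,352) with the middle at about (380,352). That gives a lean of about 41–45° (45° predicts (387,357)), with the foot at z of about 218 mm. The drawer is still out, so I'm handing in.

```bash
python3 -c "
from bench import manip
print(manip.close_job())"
```

```text
the job is handed in; nothing more can be done
None
```

I pulled the drawer out to its stop, drew the bare metal panel from its slot, and handed the job in with the panel held still at about 41–45° from upright, its foot about 218 mm above the bench; the result of the judging was not shown.

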